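Set out the dressing ledge

ROBOT

A 6-joint arm with a two-finger parallel gripper is mounted at the origin on the work surface. World frame = base frame: x ahead of the robot, y to its left, z up, the work surface at z = 0. Lengths are in m, angles in degrees, forces in N, time in s.
With the tool pointing down it reaches from about 0.325 to 0.775 m from the base axis. Payload 5.5 kg.
Tool frame: the origin (TCP) lies on the centre line of the jaws, within the pads' length; the fingertips stand 22 mm ahead of it and the grasp point (between the pads) lies 3 mm ahead of it (ctrl.tips_ahead is the distance from the TCP to the fingertips, in m); z points along the fingers, y is the line along which they close (so a half turn about z gives the same grasp; the last joint's range is limited). The gripper opens to 88 mm and grips with 3 to 60 N. Pads are 20 mm wide; open, the fingers measure 115 mm over their backs; the gripper's body (75 mm by 178 mm) begins 61 mm behind the grasp point.
Start: joints at [-73.436, 5.22, 70.514, -0, 104.267, -3.249], TCP at [0.203, -0.564, 0.245] pointing down, gripper open.
Joint ranges: [-164.24, 164.24], [-49.07, 125.15], [9.68, 141.18], [-86.29, 266.29], [3.28, 154.24], [-151.56, 151.56]. Speed limits (degrees/s): [147.25, 147.25, 172.46, 180, 180, 180].

INTERFACE

Orientations are given as a 3x3 rotation matrix whose columns are the frame's x, y, z axes.
In Python, from bench import readout, optics, ctrl gives the robot as it stands. The module is installed in compiled form; this text tells all that it offers.
- The arm moves only by the tool move_arm, never from a script. Its argument "targets" is a list of rows, each a list of 5 numbers: the shift along the tool's x, y, z each as a share of 30 mm, from -1 to 1, then the turn about the tool's z as a share of pi/4 rad, from -1 to 1, then the opening, from -1 (shut) to 1 (fully open). A call has 1 to 20 rows; each row shifts and turns the commanded pose from where the row before left it, along the tool's axes as they then stand; what a row does not reach is not made up. A row lasts 1/12 s, in which the tool goes at most 41.7 mm and 7.16 degrees, less where a joint would pass 70% of its speed; a pose out of reach is approached as far as the arm can. A call with a number of a shift or a turn outside -1 to 1 is refused whole. A call with a gripper value outside its range is refused whole. The fingers move at their own pace and stop on an object; "grip_force" is the grip in N (left out, the last holds). Time passes only in rows, so rows that do not move let the fingers close. It gives the time, the measured TCP pose, the force, the opening and the grip force at its end, in the units of the state.
- readout.get_obs(): the state, without advancing time (a new reading comes with each control period).
- optics.read_camera(name): name is "scene" or "top" or "wrist"; returns a dict with "pixels" (400x640x3 uint8, red, green, blue), "z_map" (400x640 float32, m along the optical axis (not along the pixel's ray), 0 where there is no reading), "K" (3x3 intrinsics, pixels), "extrinsics" (4x4, takes a point from world to camera coordinates). Camera axes: x right, y down, z forward; pixel columns grow to the right and rows downward; lengths in m; the calibration is good to about 2 mm. A picture is of the moment at which its call begins.
- ctrl.sign_off(): hands the job in; it is judged then, once.
The state is a dict: "time_s": time; "qpos": joint angles; "qd": joint speeds; "joint_efforts": joint torques, N m; "position": TCP position; "ee_rot": TCP orientation; "ft_force": force on the tool from outside, world axes, zero at the start; "wrist_torque": the same for the moment, N m; "gripper_width": finger opening in m; "finger_force": force on a finger pad.
Only numpy, scipy, OpenCV 4.12 (cv2) and the standard library are available. Lean on these libraries where they do the work, as an engineer would, in place of code of your own. Each camera call takes 0.05 s, during which the arm holds its last target. There are 200 camera calls.

TASK

Set out the dressing ledge: centre the folded compact mirror on the square tile with the little hairpin jar centred on top of it, and centre the cream pot on the round cork coaster. Lay the tweezer flat on the ledge midway between the tile and the coaster, crosswise to the line joining their centres and centred on that line. Never tip the hairpin jar over, leave the comb, the cotton-bud jar and the lotion bottle where they are, and let go of everything at the end.

Things in the scene. Friction and masses are not known exactly. Their poses are not given: they have to be found in the camera images.
- tile: Target, fixed: square white glazed tile, 90 x 90 mm, 6 mm thick, lying on the ledge (z = 0). Origin: centre of its underside; z up, x and y along its edges. Its centre lies 190 to 210 mm from that of the coaster, on the left or the right of it.
- coaster: Target, fixed: round cork coaster, 90 mm across, 6 mm thick, lying on the ledge. Origin: centre of its underside; z up.
- compact: Loose: folded compact mirror, a flat brass disc 62 mm across and 14 mm thick with a fine seam round its edge and a small hinge on one side, lying flat; it does not open. About 90 g. Origin: centre of its underside; z up; the hinge (sticking out 3 mm, only to look at) at +x.
- pin_jar: Loose: small clear acrylic jar with dark hairpins inside and a flat aluminium lid, a straight cylinder 42 mm across and 48 mm high overall, standing; the lid stays on. About 80 g. Origin: centre of its underside; z up.
- tweezer: Loose: steel tweezer lying flat on the ledge, 110 mm long, 14 mm wide over its rear 80 mm and tapering towards the tips, 10 mm high; rigid, it does not close. About 30 g. Origin: on its underside at the middle of its length; x along its length towards the tips, z up. Grip it across y at its origin.
- cream_pot: Loose: squat white ceramic cream pot with a dark wooden lid, 54 mm across, 40 mm high overall, straight-sided from 4 to 26 mm up, standing; the lid stays on. About 120 g. Origin: centre of its underside; z up.
- bud_jar: Bystander, loose, to be left alone: large clear acrylic jar of cotton buds, 77 mm across, 107 mm high with its lid knob, standing at the far side. Origin: centre of its underside.
- lotion: Bystander, loose, to be left alone: white lotion bottle with a black cap, 54 mm across, 130 mm high, standing at the far side. Origin: centre of its underside.
- comb: Bystander, loose, to be left alone: black comb, 180 mm long (along its y), about 36 mm wide, 8 mm thick, lying flat at the far side. Origin: on its underside near its middle.
Mind the look-alikes: they are no part of the job. Several things look just like the cream_pot: the one meant starts nearest to the robot's base.

How it is judged (in metres and radians):
At the end, for the whole second after the job is handed in: Compact flat on tile within 12 mm of centre; jar upright on compact within 10 mm; pot upright on coaster within 12 mm; tweezer flat on the ledge, its middle under 118 mm from both target centres, its crosswise centre line within 28 mm of both; all four released and at rest (horizontal distance between compact and tile below 0.012 m and z of compact in the frame of tile between 0.003 and 0.009 m and angle between each of compact, pin_jar, cream_pot, tweezer's own z axis and vertical below 0.1 rad and horizontal distance between pin_jar and compact below 0.01 m and z of pin_jar in the frame of compact between 0.011 and 0.017 m and horizontal distance between cream_pot and coaster below 0.012 m and z of cream_pot in the frame of coaster between 0.003 and 0.009 m and horizontal distance between tweezer and tile below 0.118 m and x of tile in the frame of tweezer between -0.028 and 0.028 m and horizontal distance between tweezer and coaster below 0.118 m and x of coaster in the frame of tweezer between -0.028 and 0.028 m and height (world z) of tweezer below 0.004 m and linear speed of each of compact, pin_jar, cream_pot, tweezer below 0.02 m/s); the robot touches nothing.
It fails at once if The hairpin jar is tipped over (more than 0.6 rad) (angle between pin_jar's own z axis and vertical above 0.6 rad).
It fails at once if The cotton-bud jar is moved more than 15 mm (distance of bud_jar from where it was at the start of the episode above 0.015 m).
It fails at once if The lotion bottle is moved more than 15 mm (distance of lotion from where it was at the start of the episode above 0.015 m).
It fails at once if The comb is moved more than 15 mm (distance of comb from where it was at the start of the episode above 0.015 m).
It also fails if it takes over 106 s, if anything falls off the work surface, if the arm or the gripper's body presses on something with over 40 N, if the wrist force passes 120 N, or if a joint passes its speed limit or range.

## Working session

There is one attempt and no reset: what is moved stays moved. The work goes in short steps, Python scripts to look and compute and a tool call to move; the robot and the scene stay as the last step left them, time stands still between calls to the robot, and variables do not carry over. Pictures are saved under pics/ and viewed, at most 17 in all, crops included, and the job is handed in when it is done.

Besides the shell and the picture viewer there is one more tool, called by a JSON object that holds its "method" and its "body". move_arm: Moves the arm, as the interface text tells. Its arguments: {"type":"object","properties":{"targets":{"type":"array","items":{"type":"array","items":{"type":"number"}}},"grip_force":{"type":"number"}},"required":["targets"]}

```bash
mkdir -p pics; cat > h.py <<'E'
import numpy as np, cv2
from bench import readout, optics, ctrl
def cam(n, save=None):
    c=optics.read_camera(n)
    if save: cv2.imwrite('pics/'+save,c['pixels'][:,:,::-1])
    np.savez('%s.npz'%n,**c)
    return c
def world(c):
    K,E=np.array(c['K']),np.array(c['extrinsics']); z=c['z_map']
    v,u=np.mgrid[0:z.shape[0],0:z.shape[1]]
    p=np.stack([(u-K[0,2])/K[0,0]*z,(v-K[1,2])/K[1,1]*z,z],-1)
    return (p-E[:3,3])@E[:3,:3]
def ray(c,u,v,h):
    K,E=np.array(c['K']),np.array(c['extrinsics'])
    d=np.linalg.inv(K)@[u,v,1]@E[:3,:3]; o=-E[:3,:3].T@E[:3,3]
    return o+d*(h-o[2])/d[2]
E
python3 - <<'E'
from h import *
np.set_printoptions(precision=4,suppress=True)
for n in ['scene','top']:
    c=cam(n,n+'0.png'); print(n,-np.array(c['extrinsics'])[:3,:3].T@np.array(c['extrinsics'])[:3,3], np.array(c['K']).ravel())
o=readout.get_obs(); print(o)
E
```

```text
scene [ 0.8869 -0.4722  1.0563] [385.7917   0.     315.4138   0.     385.7917 205.8349   0.       0.
   1.    ]
top [0.4856 0.0903 0.879 ] [363.3992   0.     320.118    0.     363.3992 198.5656   0.       0.
   1.    ]
{'time_s': 0.1, 'qpos': array([-73.4369,   5.2599,  70.5747,  -0.0019, 104.2689,  -3.2474]), 'qd': array([-0.046 , -0.187 , -0.1023,  0.0804,  0.0198,  0.0714]), 'joint_efforts': array([  0.0031, -44.7858, -40.757 ,   0.07  ,   0.0285,  -0.0001]), 'position': array([ 0.2033, -0.5643,  0.2436]), 'ee_rot': array([[ 0.9408,  0.3389, -0.0005],
       [ 0.3389, -0.9408,  0.0017],
       [ 0.0001, -0.0018, -1.    ]]), 'ft_force': array([-0.2972,  0.4678, -0.012 ]), 'wrist_torque': array([ 0.0079,  0.0236, -0.0218]), 'finger_force': 0.0, 'gripper_width': 0.08788002705566145}
```

View pics/top0.png

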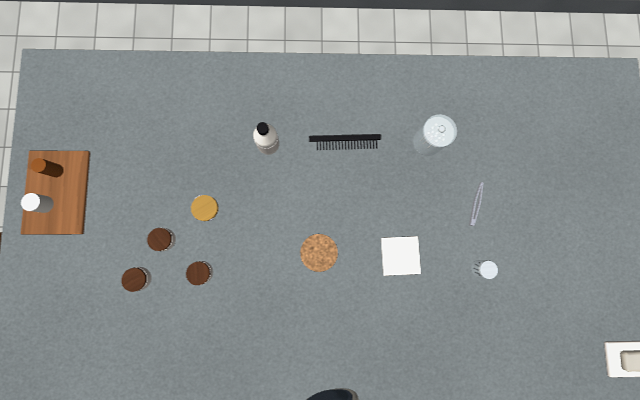

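View pics/scene0.png

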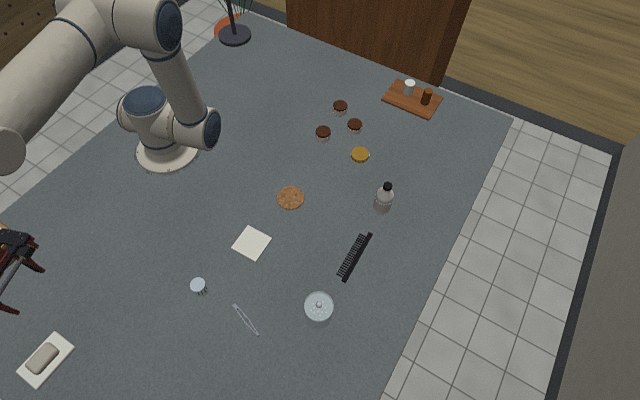

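The top view (up = +x, left = +y) shows the coaster at (319,252), tile (401,256), compact (204,208), pin jar lid (488,270), tweezer (477,203), and pot candidates at (159,239), (134,279) and (198,273). I'll measure these by mask and ray.

```bash
cat > m.py <<'E'
from h import *
np.set_printoptions(precision=4,suppress=True)
T=dict(np.load('top.npz')); S=dict(np.load('scene.npz'))
W=world(T); px=T['pixels']
bg=cv2.medianBlur(px,3).astype(int)
def blob(c,u,v,r,h,kind):
    hsv=cv2.cvtColor(c['pixels'],cv2.COLOR_RGB2HSV).astype(int); H,Sa,V=hsv[...,0],hsv[...,1],hsv[...,2]
    m={'warm':(Sa>90)&((H<30)|(H>170)),'white':(V>185)&(Sa<40)}[kind].astype(np.uint8)
    k=np.zeros_like(m); k[max(v-r,0):v+r,max(u-r,0):u+r]=1; m&=k
    n,l,s,ce=cv2.connectedComponentsWithStats(m); i=1+np.argmax(s[1:,4])
    ct=max(cv2.findContours((l==i).astype(np.uint8),0,cv2.CHAIN_APPROX_NONE)[0],key=cv2.contourArea)
    pts=np.array([ray(c,*p[0],h)[:2] for p in ct]).astype(np.float32)
    (x,y),(a,b),t=cv2.minAreaRect(pts)
    e=cv2.fitEllipse(pts)
    zm=np.median(world(c)[l==i][:,2])
    return np.array([e[0][0],e[0][1],*e[1]]),np.array([x,y,a,b,t]),zm
if __name__=='__main__':
    for n,c,u,v,h,k in [('coaster',T,319,252,.006,'warm'),('coaster',S,291,197,.006,'warm'),('tile',T,401,256,.006,'white'),('tile',S,251,243,.006,'white'),
      ('compact',T,204,208,.014,'warm'),('compact',S,360,155,.014,'warm'),('jar',T,488,270,.048,'white'),('jar',S,198,285,.048,'white'),
      ('potA',T,159,239,.04,'warm'),('potB',T,134,279,.04,'warm'),('potC',T,198,273,.04,'warm'),('potA',S,354,124,.04,'warm'),('potB',S,340,105,.04,'warm'),('potC',S,323,131,.04,'warm')]:
        try: print(n,*blob(c,u,v,26 if n in('coaster','tile') else 17,h,k), 'r')
        except Exception as ex: print(n,ex)
    # tweezer
    for c,u,v in [(T,477,203),(S,246,320)]:
        g=cv2.cvtColor(c['pixels'],cv2.COLOR_RGB2HSV).astype(int)
        r=28; w=c['pixels'][v-r:v+r,u-r:u+r].astype(int); b=np.median(w,axis=(0,1))
        m=(np.abs(w-b).sum(2)>70); q=np.argwhere(m)
        P=np.array([ray(c,x+u-r,y+v-r,.008)[:2] for y,x in q])
        (cx,cy),(a,bb),t=cv2.minAreaRect(P.astype(np.float32)); mu=P.mean(0); d=np.linalg.svd(P-mu)[2][0]; s=(P-mu)@d
        print('tw',len(P),cx,cy,a,bb,t,'mean',mu,'dir',d,s.min(),s.max())
        s0=(s.min()+s.max())/2; n=(P-mu)@[-d[1],d[0]]
        for lo,hi in [(-.055,-.035),(-.035,0),(0,.035),(.035,.055)]:
            k=(s-s0>lo)&(s-s0<hi); print(lo,np.ptp(n[k]),k.sum())
    for n,u,v in [('lotion',262,129),('bud',440,129),('comb',345,138)]:print(n,W[v,u])
    print('z table',W[300,400],W[300,200])
E
python3 m.py
python3 - <<'E'
import cv2
a=cv2.imread('pics/top0.png'); 
x=cv2.resize(a[165:300,440:530],None,fx=4,fy=4,interpolation=3); y=cv2.resize(a[165:300,110:240],None,fx=3,fy=3,interpolation=3)
y=cv2.copyMakeBorder(y,0,x.shape[0]-y.shape[0],0,0,0);cv2.imwrite('pics/c1.png',cv2.hconcat([y,x]))
E
```

```text
coaster [0.4745 0.0592 0.0851 0.0867] [ 0.4743  0.0582  0.0857  0.0871 89.9876] 0.005612573730489224 r
coaster [0.4743 0.0574 0.0856 0.086 ] [ 0.4749  0.0565  0.0841  0.0878 32.7527] 0.007131923252989913 r
tile [ 0.4655 -0.1367  0.1028  0.1055] [ 0.4657 -0.1367  0.0893  0.0913  2.1034] 0.00560261487796881 r
tile [ 0.4651 -0.1389  0.099   0.1015] [ 0.465  -0.1385  0.0876  0.0866  1.6763] 0.007034694849626307 r
compact [0.5812 0.3298 0.0592 0.0612] [ 0.5816  0.3299  0.0612  0.0595 89.9157] 0.013738044942381723 r
compact [0.5823 0.3264 0.0591 0.0671] [ 0.5825  0.3263  0.06    0.0681 14.073 ] 0.014936174870529301 r
jar [ 0.4332 -0.3282  0.0389  0.041 ] [ 0.4335 -0.3281  0.0396  0.0402 43.6573] 0.04762478866819987 r
jar [ 0.4304 -0.3346  0.0257  0.0299] [ 0.4253 -0.3424  0.0089  0.0281 57.6076] 0.047984621514029914 r
potA [0.5076 0.421  0.0493 0.05  ] [0.5076 0.4207 0.0499 0.0488 2.7012] 0.03767529808058014 r
potB [0.4191 0.472  0.0494 0.0509] [ 0.419   0.4723  0.0494  0.0505 46.2776] 0.03758297874419253 r
potC [0.4313 0.3321 0.0489 0.0495] [ 0.4312  0.332   0.0511  0.0484 89.4966] 0.0377
[... 378 characters left out ...]
0.11046554893255234 75.03289794921875 mean [ 0.588  -0.3308] dir [-0.959   0.2835] -0.05820256969503497 0.05225407134271229
-0.055 0.008898083230253278 22
-0.035 0.014752454285657714 40
0 0.014181272818598992 39
0.035 0.010857713424415837 31
tw 86 0.5913625359535217 -0.3317764699459076 0.014297695830464363 0.1127755343914032 70.80864715576172 mean [ 0.5861 -0.3303] dir [ 0.9602 -0.2793] -0.05123206979687391 0.06182879615629215
-0.055 0.009743833832106748 21
-0.035 0.013229748834927068 23
0 0.014390872554515224 26
0.035 0.0071026903229903324 13
lotion [0.7369 0.1825 0.1269]
bud [ 0.7463 -0.2106  0.106 ]
comb [ 0.7544 -0.0081  0.0092]
z table [ 0.3607 -0.1339 -0.001 ] [ 0.3667  0.3357 -0.0005]
```

View pics/c1.png

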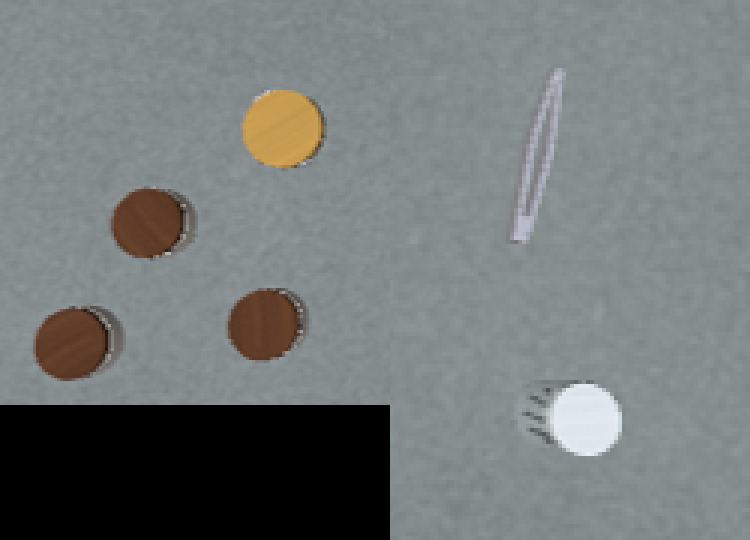

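The crop agrees with the masks: gold compact at (0.582,0.328) and pot C nearest the base at (0.432,0.329). The jar is at (0.433,-0.329). The tweezer's middle is at (0.591,-0.332), pointing about -16° or the reverse, and my plan is symmetric to that. Heights and sizes match the list. Next I'll square the tool and head for the compact.

{"method": "move_arm", "body": {"targets": [[0,0,0,0.146,1],[0,0,0,0.146,1],[0,0,0,0.147,1],[0.42,-0.99,0,0,1],[0.42,-0.99,0,0,1],[0.42,-0.99,0,0,1],[0.42,-0.99,0,0,1],[0.42,-0.99,0,0,1],[0.42,-0.99,0,0,1],[0.42,-0.99,0,0,1],[0.42,-0.99,0,0,1],[0.42,-0.99,0,0,1],[0.42,-0.99,0,0,1]]}}

```text
time_s: 1.18
position: [0.3292, -0.2658, 0.2443]
ee_rot: [[1.0, 0.001, -0.0], [0.001, -1.0, 0.0], [-0.0, -0.0, -1.0]]
ft_force: [1.4, -1.3, 0.0]
gripper_width: 0.0878
finger_force: 0.0
```

{"method": "move_arm", "body": {"targets": [[0.42,-0.99,0,0,1],[0.42,-0.99,0,0,1],[0.42,-0.99,0,0,1],[0.42,-0.99,0,0,1],[0.42,-0.99,0,0,1],[0.42,-0.99,0,0,1],[0.42,-0.99,0,0,1],[0.42,-0.99,0,0,1],[0.42,-0.99,0,0,1],[0.42,-0.99,0,0,1],[0.42,-0.99,0,0,1],[0.42,-0.99,0,0,1],[0.42,-0.99,0,0,1],[0.42,-0.99,0,0,1],[0.42,-0.99,0,0,1],[0.42,-0.99,0,0,1],[0.42,-0.99,0,0,1],[0.42,-0.99,0,0,1],[0.42,-0.99,0,0,1],[0.42,-0.99,0,0,1]]}}

```text
time_s: 2.85
position: [0.5807, 0.3284, 0.2438]
ee_rot: [[1.0, 0.001, -0.001], [0.001, -1.0, -0.001], [-0.001, 0.001, -1.0]]
ft_force: [0.4, -0.4, -0.2]
gripper_width: 0.088
finger_force: 0.0
```

```bash
python3 - <<'E'
from h import *
from m import blob
np.set_printoptions(precision=4,suppress=True)
c=cam('wrist','w1.png'); print(readout.get_obs()['position'],readout.get_obs()['qpos'])
E=c['extrinsics'];K=c['K']
for n,p in [('compact',[.5815,.328,.014]),('pot',[.432,.329,.04])]:
    q=K@(E[:3,:3]@p+E[:3,3]); u,v=(q[:2]/q[2]).astype(int); print(n,u,v)
    if 0<u<640 and 0<v<400: print(*blob(c,u,v,90,p[2],'warm'))
E
```

```text
[0.5813 0.3332 0.2405] [ 26.8399  16.497   58.2566   0.1485 105.4267 116.6095]
compact 320 172
[0.5809 0.3309 0.0602 0.0612] [ 0.5808  0.3309  0.0606  0.0613 35.2266] 0.014396409890022211
pot 320 280
[0.5055 0.4259 0.0452 0.0714] [ 0.5052  0.4313  0.0503  0.0716 24.6843] 0.03896499947189598
```

{"method": "move_arm", "body": {"targets": [[0,0,1,0,1],[0,0,1,0,1],[0,0,1,0,1],[0,0,1,0,1],[0,0,0,0,1],[0,0,0,0,1]]}}

```text
time_s: 3.4
position: [0.5792, 0.3261, 0.1221]
ee_rot: [[1.0, 0.001, -0.005], [0.001, -1.0, -0.002], [-0.005, 0.002, -1.0]]
ft_force: [-1.0, 0.5, -0.3]
gripper_width: 0.0876
finger_force: 0.0
```

```bash
python3 - <<'E'
from h import *
from m import blob
np.set_printoptions(precision=4,suppress=True)
for i in range(2):
  print(readout.get_obs()['position'],readout.get_obs()['position'])
  c=cam('wrist','w2.png')
E=c['extrinsics'];K=c['K']
print('cam',-E[:3,:3].T@E[:3,3])
for n,p in [('compact',[.5815,.328,.014])]:
    q=K@(E[:3,:3]@p+E[:3,3]); u,v=(q[:2]/q[2]).astype(int); print(n,u,v)
    print(*blob(c,u,v,110,p[2],'warm'))
E
```

```text
[0.5792 0.3261 0.1221] [0.5792 0.3261 0.1221]
[0.5804 0.3267 0.1252] [0.5804 0.3267 0.1252]
cam [0.6597 0.3268 0.2657]
compact 319 198
[0.5811 0.3309 0.0603 0.062 ] [0.5817 0.3311 0.0621 0.0606 0.0245] 0.014403412124597448
```

{"method": "move_arm", "body": {"targets": [[0,-0.1,0.9,0,1],[0,0,0.9,0,1],[0,0,0.7,0,1],[0,0,0.5,0,1],[0,0,0,0,1],[0,0,0,0,1]]}}

```text
time_s: 4.0
position: [0.5813, 0.3302, 0.0366]
ee_rot: [[1.0, 0.001, 0.002], [0.001, -1.0, 0.001], [0.002, -0.001, -1.0]]
ft_force: [0.7, -0.3, 0.8]
gripper_width: 0.0879
finger_force: 0.0
```

{"method": "move_arm", "body": {"targets": [[0,0,0.3,0,1],[0,0,0,0,1],[0,0,0,0,1],[0,0,0,0,1]]}}

```text
time_s: 4.33
position: [0.5809, 0.3301, 0.0267]
ee_rot: [[1.0, 0.001, 0.001], [0.001, -1.0, 0.001], [0.001, -0.001, -1.0]]
ft_force: [-0.3, 0.5, -0.3]
gripper_width: 0.0878
finger_force: 0.0
```

{"method": "move_arm", "body": {"targets": [[0,0,0,0,-1],[0,0,0,0,-1],[0,0,0,0,-1],[0,0,0,0,-1],[0,0,0,0,-1],[0,0,0,0,-1],[0,0,0,0,-1],[0,0,0,0,-1]], "grip_force": 20}}

```text
time_s: 5.0
position: [0.5805, 0.3299, 0.0257]
ee_rot: [[1.0, 0.001, 0.0], [0.001, -1.0, 0.0], [0.0, -0.0, -1.0]]
ft_force: [-0.5, 0.4, 0.2]
gripper_width: 0.0602
finger_force: 20.0
```

{"method": "move_arm", "body": {"targets": [[0,0,-0.5,0,-1],[0,0,-1,0,-1],[0,0,-1,0,-1],[0,0,0,0,-1],[0,0,0,0,-1]]}}

```text
time_s: 5.42
position: [0.5816, 0.3305, 0.1032]
ee_rot: [[1.0, 0.001, 0.004], [0.001, -1.0, 0.002], [0.004, -0.002, -1.0]]
ft_force: [-0.1, 0.5, -2.7]
gripper_width: 0.0607
finger_force: 20.0
```

```bash
python3 - <<'E'
from h import *
c=cam('wrist','w3.png'); print(readout.get_obs()['position'],readout.get_obs()['gripper_width'])
E
sed -i 's/^$//' h.py
```

```text
[0.58062605 0.3299096  0.10067219] 0.060328634584794136
```

View pics/w3.png

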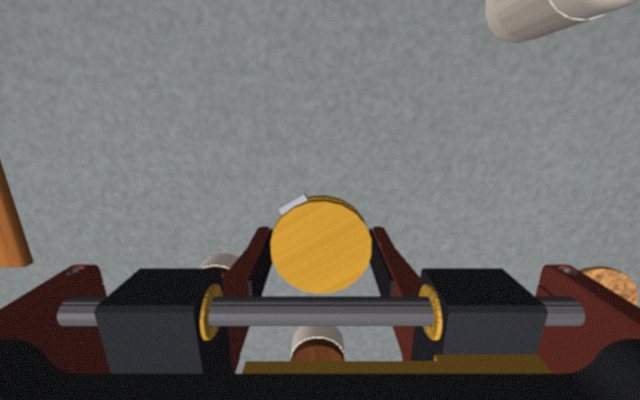

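The compact (centre about (321,244), silver hinge at (293,205)) is held between the pads. I'll measure its offset from the TCP.

```bash
cat > held.py <<'E'
from m import *
import sys
def held(top_rel,u,v,r,kind='warm'):
    c=dict(np.load('wrist.npz')); p=readout.get_obs()['position']
    print('pos',p,'blob',*blob(c,u,v,r,p[2]+top_rel,kind))
if __name__=='__main__': held(float(sys.argv[1]),*map(int,sys.argv[2:5]))
E
python3 held.py -0.012 321 244 60
```

```text
pos [0.5806 0.3299 0.1007] blob [0.5815 0.3296 0.0632 0.0662] [ 0.5814  0.3303  0.0631  0.0646 55.4031] 0.09192997589990204
```

{"method": "move_arm", "body": {"targets": [[-0.1,0.5,0,0,-1],[-0.25,1,0,0,-1],[-0.25,1,0,0,-1],[-0.25,1,0,0,-1],[-0.25,1,0,0,-1],[-0.25,1,0,0,-1],[-0.25,1,0,0,-1],[-0.25,1,0,0,-1],[-0.25,1,0,0,-1],[-0.25,1,0,0,-1],[-0.25,1,0,0,-1],[-0.25,1,0,0,-1],[-0.25,1,0,0,-1],[-0.25,1,0,0,-1],[-0.25,1,0,0,-1],[-0.25,1,0,0,-1],[-0.1,0.08,0,0,-1],[0,0,0,0,-1],[0,0,0,0,-1],[0,0,0,0,-1]]}}

```text
time_s: 7.13
position: [0.4623, -0.1365, 0.0997]
ee_rot: [[1.0, 0.002, -0.001], [0.002, -1.0, 0.001], [-0.001, -0.001, -1.0]]
ft_force: [-0.0, -0.3, -1.0]
gripper_width: 0.0605
finger_force: 20.0
```

```bash
python3 - <<'E'
from m import *
c=cam('wrist','w4.png'); t=cam('top','t4.png'); print(readout.get_obs()['position'])
E=c['extrinsics'];K=c['K']
for n,p in [('tile',[.4655,-.1375,.006])]:
    q=K@(E[:3,:3]@p+E[:3,3]); u,v=(q[:2]/q[2]).astype(int); print(n,u,v)
E
```

```text
[ 0.4626 -0.1364  0.1002]
tile 322 202
```

View pics/w4.png

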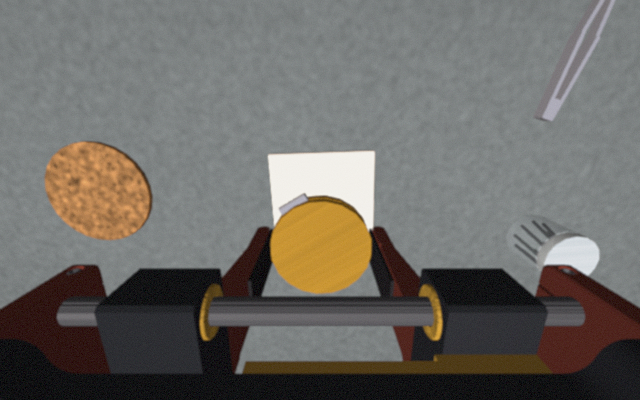

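The tile's far corners are at (269,155) and (375,151), the coaster at (98,190). I'll check the tile by ray.

```bash
python3 - <<'E'
from m import *
c=dict(np.load('wrist.npz'))
for u,v in [(269,155),(375,151)]: print(ray(c,u,v,.006))
print(blob(c,98,190,70,.006,'warm'))
E
```

```text
[ 0.5071 -0.0929  0.006 ]
[ 0.5106 -0.1815  0.006 ]
(array([0.4739, 0.0577, 0.0878, 0.0905]), array([0.4737, 0.0576, 0.0879, 0.0909, 0.1244]), np.float64(0.006508790697486258))
```

{"method": "move_arm", "body": {"targets": [[0.05,0.05,0.8,0,-1],[0,0,0.8,0,-1],[0,0,0.4,0,-1],[0,0,0.15,0,-1],[0,0,0,0,-1],[0,0,0,0,-1],[0,0,0,0,-1]]}}

```text
time_s: 7.82
position: [0.4648, -0.1393, 0.0377]
ee_rot: [[1.0, 0.001, 0.002], [0.001, -1.0, -0.001], [0.002, 0.001, -1.0]]
ft_force: [0.8, -0.9, -0.5]
gripper_width: 0.0603
finger_force: 20.0
```

{"method": "move_arm", "body": {"targets": [[-0.02,-0.02,0.1,0,-1],[0,0,0.07,0,-1],[0,0,0,0,-1],[0,0,0,0,-1],[0,0,0,0,-1]]}}

```text
time_s: 8.23
position: [0.4638, -0.1387, 0.0316]
ee_rot: [[1.0, 0.001, 0.001], [0.001, -1.0, -0.0], [0.001, 0.0, -1.0]]
ft_force: [1.0, 1.2, 1.6]
gripper_width: 0.06
finger_force: 20.0
```

{"method": "move_arm", "body": {"targets": [[0,0,0,0,0.6],[0,0,0,0,1],[0,0,0,0,1],[0,0,0,0,1],[0,0,0,0,1],[0,0,-0.5,0,1],[0,0,-1,0,1],[0,0,-1,0,1],[0,0,-1,0,1],[0,0,0,0,1]]}}

```text
time_s: 9.07
position: [0.4658, -0.1394, 0.1431]
ee_rot: [[1.0, 0.001, 0.01], [0.001, -1.0, -0.004], [0.01, 0.004, -1.0]]
ft_force: [0.2, -0.9, 1.1]
gripper_width: 0.0878
finger_force: 0.0
```

```bash
python3 - <<'E'
from m import *
c=cam('wrist','w5.png'); print(readout.get_obs()['position'])
print(blob(c,320,230,70,.020,'warm'))
t=cam('top','t5.png'); s=cam('scene','s5.png')
print(blob(s,251,243,26,.020,'warm'))
E
```

```text
[ 0.4651 -0.1392  0.1401]
(array([ 0.4647, -0.1385,  0.0592,  0.0609]), array([ 0.4649, -0.1382,  0.0595,  0.0607, 89.9897]), np.float64(0.020423065830643218))
(array([ 0.4665, -0.1411,  0.0585,  0.0621]), array([ 0.4662, -0.1423,  0.0591,  0.063 , 36.043 ]), np.float64(0.020603704244695417))
```

View pics/w5.png

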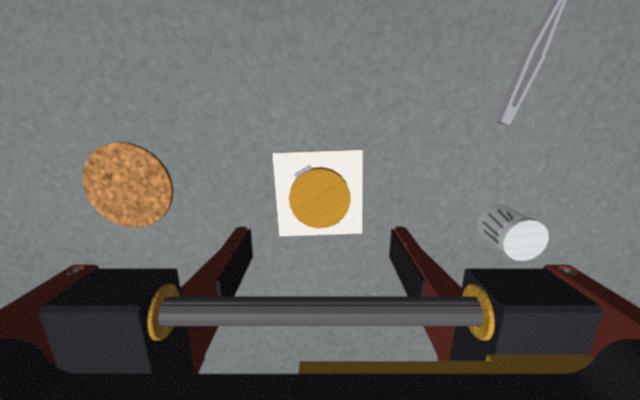

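The compact sits centred on the tile (disc (320,197), tile about (320,193)), with its measured centre at (0.465,-0.1385). Next is the tweezer.

{"method": "move_arm", "body": {"targets": [[0.6,0.92,0,0,1],[0.6,0.92,0,0,1],[0.6,0.92,0,0,1],[0.6,0.92,0,0,1],[0.6,0.92,0,0,1],[0.6,0.92,0,0,1],[0.6,0.92,0,0,1],[0,0,0,0.12,1],[0,0,0,0.12,1],[0,0,0,0.12,1],[0,0,0,0,1],[0,0,0,0,1]]}}

```text
time_s: 10.22
position: [0.5889, -0.3313, 0.1338]
ee_rot: [[0.961, -0.275, -0.003], [-0.275, -0.961, 0.002], [-0.003, -0.001, -1.0]]
ft_force: [0.1, 0.5, -0.3]
gripper_width: 0.0877
finger_force: 0.0
```

```bash
python3 - <<'E'
from m import *
c=cam('wrist','w6.png'); o=readout.get_obs(); print(o['position'],o['ee_rot'])
E=c['extrinsics'];K=c['K']
q=K@(E[:3,:3]@[.591,-.332,.008]+E[:3,3]); u,v=(q[:2]/q[2]).astype(int); print(u,v)
r=65; w=c['pixels'][v-r:v+r,u-r:u+r].astype(int); b=np.median(w,axis=(0,1))
m=((np.abs(w-b).sum(2)>70)).astype(np.uint8)
m=cv2.morphologyEx(m,cv2.MORPH_CLOSE,np.ones((9,9)))
l=cv2.connectedComponentsWithStats(m); i=1+np.argmax(l[2][1:,4]); q=np.argwhere(l[1]==i)
P=np.array([ray(c,x+u-r,y+v-r,.008)[:2] for y,x in q]).astype(np.float32)
print(cv2.minAreaRect(P),len(P))
mu=P.mean(0); d=np.linalg.svd(P-mu,full_matrices=False)[2][0]; print(mu,d,np.degrees(np.arctan2(d[1],d[0])))
E
```

```text
[ 0.589  -0.3313  0.1344] [[ 0.9614 -0.2752 -0.002 ]
 [-0.2752 -0.9614  0.0013]
 [-0.0023 -0.0007 -1.    ]]
320 192
((0.5891098380088806, -0.33038631081581116), (0.014052635990083218, 0.11171091347932816), 74.36552429199219) 1148
[ 0.5889 -0.3307] [-0.9573  0.2892] 163.18736
```

View pics/w6.png

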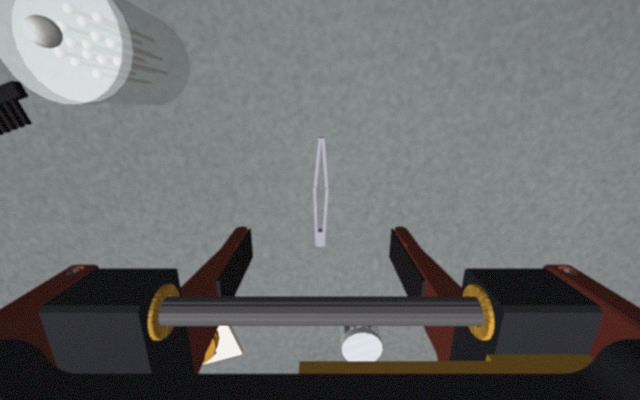

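The tweezer lies straight along tool x, centred at (320,190) under the TCP. Descending.

{"method": "move_arm", "body": {"targets": [[0,0,0.9,0,0],[0,0,0.9,0,0],[0,0,0.9,0,0],[0,0,0.5,0,0],[0,0,0.15,0,0],[0,0,0,0,0],[0,0,0,0,0],[0,0,0,0,0]]}}

```text
time_s: 10.93
position: [0.5904, -0.3321, 0.0378]
ee_rot: [[0.961, -0.277, 0.003], [-0.277, -0.961, -0.002], [0.003, 0.001, -1.0]]
ft_force: [0.2, 0.8, 0.1]
gripper_width: 0.0445
finger_force: 0.0
```

{"method": "move_arm", "body": {"targets": [[0,0,0.25,0,0],[0,0,0.11,0,0],[0,0,0,0,0],[0,0,0,0,0],[0,0,0,0,-1],[0,0,0,0,-1],[0,0,0,0,-1],[0,0,0,0,-1],[0,0,0,0,-1],[0,0,0,0,-1],[0,0,0,0,-1]], "grip_force": 15}}

```text
time_s: 11.85
position: [0.5896, -0.3316, 0.0249]
ee_rot: [[0.961, -0.278, 0.0], [-0.278, -0.961, -0.0], [0.0, 0.0, -1.0]]
ft_force: [0.2, 0.3, 0.5]
gripper_width: 0.0139
finger_force: 15.0
```

{"method": "move_arm", "body": {"targets": [[0,0,-0.5,0,-1],[0,0,-1,0,-1],[0,0,-1,0,-1],[0,0,0,-0.15,-1],[0,0,0,-0.15,-1],[-0.44,-0.95,0,0,-1],[-0.44,-0.95,0,0,-1],[-0.44,-0.95,0,0,-1],[-0.44,-0.95,0,0,-1],[-0.44,-0.95,0,0,-1],[-0.44,-0.95,0,0,-1],[-0.44,-0.95,0,0,-1],[-0.44,-0.95,0,0,-1],[-0.44,-0.95,0,0,-1],[-0.44,-0.95,0,0,-1],[0,0,0,0,-1],[0,0,0,0,-1],[0,0,0,0,-1]]}}

```text
time_s: 13.35
position: [0.4713, -0.0412, 0.1008]
ee_rot: [[0.999, -0.046, 0.002], [-0.046, -0.999, -0.001], [0.002, 0.001, -1.0]]
ft_force: [0.4, 0.3, -0.3]
gripper_width: 0.0139
finger_force: 15.0
```

```bash
python3 - <<'E'
from m import *
c=cam('wrist','w7.png'); o=readout.get_obs(); print(o['position'],o['ee_rot'],o['gripper_width'])
E
```

```text
[ 0.4713 -0.0415  0.1005] [[ 0.9989 -0.0466  0.0012]
 [-0.0466 -0.9989 -0.0006]
 [ 0.0012  0.0006 -1.    ]] 0.013909380160307547
```

View pics/w7.png

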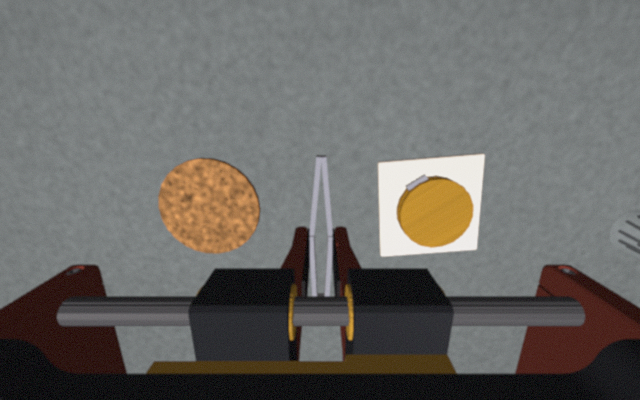

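The tweezer is held square between coaster (209,206) and tile (432,205). Lowering.

{"method": "move_arm", "body": {"targets": [[-0.05,-0.04,0.8,0,-1],[0,0,0.8,0,-1],[0,0,0.45,0,-1],[0,0,0.15,0,-1],[0,0,0,0,-1],[0,0,0,0,-1],[0,0,0,0,-1]]}}

```text
time_s: 13.98
position: [0.4703, -0.0401, 0.0352]
ee_rot: [[0.999, -0.047, 0.002], [-0.047, -0.999, -0.0], [0.002, 0.0, -1.0]]
ft_force: [-0.2, -0.6, -0.5]
gripper_width: 0.0137
finger_force: 15.0
```

{"method": "move_arm", "body": {"targets": [[0,0,0.2,0,-1],[0,0,0.09,0,-1],[0,0,0,0,-1],[0,0,0,0,-1],[0,0,0,0,-1]]}}

```text
time_s: 14.4
position: [0.4694, -0.0395, 0.0251]
ee_rot: [[0.999, -0.046, -0.0], [-0.046, -0.999, 0.0], [-0.0, -0.0, -1.0]]
ft_force: [-1.0, -0.6, -0.9]
gripper_width: 0.014
finger_force: 15.0
```

{"method": "move_arm", "body": {"targets": [[0,0,0,0,-0.3],[0,0,0,0,-0.3],[0,0,0,0,-0.3],[0,0,-0.3,0,-0.3],[0,0,-1,0,-0.3],[0,0,-1,0,0],[0,0,-1,-0.058,1],[-0.1,-0.95,0,0,1],[-0.1,-0.95,0,0,1],[-0.1,-0.95,0,0,1],[-0.1,-0.95,0,0,1],[-0.1,-0.95,0,0,1],[-0.1,-0.95,0,0,1],[-0.1,-0.95,0,0,1],[-0.1,-0.95,0,0,1],[-0.1,-0.95,0,0,1],[-0.1,-0.95,0,0,1],[-0.1,-0.95,0,0,1],[-0.1,-0.95,0,0,1],[-0.1,-0.95,0,0,1]]}}

```text
time_s: 16.07
position: [0.4303, 0.3325, 0.1249]
ee_rot: [[1.0, -0.0, 0.001], [-0.0, -1.0, 0.0], [0.001, -0.0, -1.0]]
ft_force: [0.5, -0.3, 0.1]
gripper_width: 0.0876
finger_force: 0.0
```

{"method": "move_arm", "body": {"targets": [[0,0,0,0,1],[0,0,0,0,1]]}}

```text
time_s: 16.23
position: [0.4302, 0.3319, 0.1244]
ee_rot: [[1.0, 0.002, 0.0], [0.002, -1.0, -0.0], [0.0, 0.0, -1.0]]
ft_force: [0.5, -0.1, -0.2]
gripper_width: 0.0878
finger_force: 0.0
```

```bash
python3 - <<'E'
from m import *
c=cam('wrist','w8.png'); t=cam('top','t8.png'); o=readout.get_obs(); print(o['position'],o['ee_rot'])
E=c['extrinsics'];K=c['K']
q=K@(E[:3,:3]@[.432,.329,.04]+E[:3,3]); u,v=(q[:2]/q[2]).astype(int); print(u,v)
print(blob(c,u,v,65,.04,'warm'))
E
```

```text
[0.4307 0.3304 0.1244] [[ 1.     -0.0006  0.0002]
 [-0.0006 -1.     -0.0005]
 [ 0.0002  0.0005 -1.    ]]
324 207
(array([0.4315, 0.3336, 0.0492, 0.0506]), array([0.4316, 0.3334, 0.0504, 0.0495, 0.0813]), np.float64(0.03838841716284105))
```

View pics/w8.png

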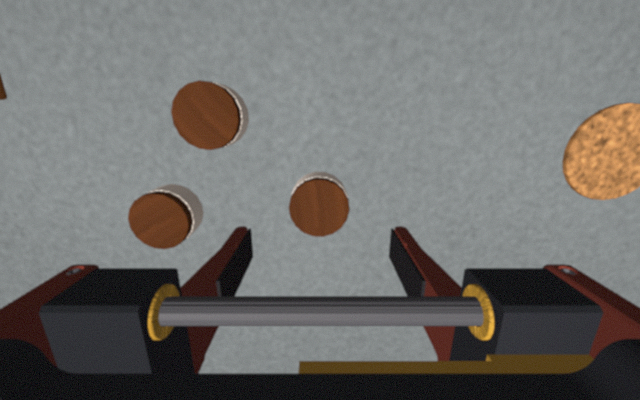

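The pot (320,207) is centred between the open fingers, at (0.4315,0.332). Descending.

{"method": "move_arm", "body": {"targets": [[0.03,-0.03,0.9,0,1],[0,0,0.9,0,1],[0,0,0.7,0,1],[0,0,0.4,0,1],[0,0,0.15,0,1],[0,0,0,0,1],[0,0,0,0,1],[0,0,0,0,1]]}}

```text
time_s: 17.0
position: [0.4325, 0.3322, 0.0345]
ee_rot: [[1.0, -0.001, 0.002], [-0.001, -1.0, 0.002], [0.002, -0.002, -1.0]]
ft_force: [0.4, 0.5, 1.0]
gripper_width: 0.0881
finger_force: 0.0
```

{"method": "move_arm", "body": {"targets": [[0,0,0.12,0,1],[0,0,0,0,1],[0,0,0,0,-1],[0,0,0,0,-1],[0,0,0,0,-1],[0,0,0,0,-1],[0,0,0,0,-1],[0,0,0,0,-1],[0,0,0,0,-1],[0,0,0,0,-1],[0,0,0,0,-1]], "grip_force": 20}}

```text
time_s: 17.92
position: [0.4315, 0.3319, 0.029]
ee_rot: [[1.0, -0.001, 0.0], [-0.001, -1.0, 0.0], [0.0, -0.0, -1.0]]
ft_force: [-0.5, 1.2, 0.6]
gripper_width: 0.0531
finger_force: 20.0
```

{"method": "move_arm", "body": {"targets": [[0,0,-0.5,0,-1],[0,0,-1,0,-1],[0,0,-0.7,0,-1],[0.14,0.91,0,0,-1],[0.14,0.91,0,0,-1],[0.14,0.91,0,0,-1],[0.14,0.91,0,0,-1],[0.14,0.91,0,0,-1],[0.14,0.91,0,0,-1],[0.14,0.91,0,0,-1],[0.14,0.91,0,0,-1],[0.14,0.91,0,0,-1],[0.14,0.91,0,0,-1],[0,0,0,0,-1],[0,0,0,0,-1],[0,0,0,0,-1]]}}

```text
time_s: 19.25
position: [0.4732, 0.0592, 0.0948]
ee_rot: [[1.0, -0.001, -0.0], [-0.001, -1.0, 0.001], [-0.0, -0.001, -1.0]]
ft_force: [0.1, 0.8, -1.1]
gripper_width: 0.0535
finger_force: 20.0
```

```bash
python3 - <<'E'
from m import *
c=cam('wrist','w9.png'); o=readout.get_obs(); print(o['position'],o['gripper_width'])
E=c['extrinsics'];K=c['K'];p=o['position']
q=K@(E[:3,:3]@(p+[0,0,.011])+E[:3,3]); u,v=(q[:2]/q[2]).astype(int); print(u,v)
hsv=cv2.cvtColor(c['pixels'],cv2.COLOR_RGB2HSV)
print(blob(c,u,v,50,p[2]+.011,'warm'))
E
```

```text
[0.4731 0.0596 0.0948] 0.05373752499094568
320 269
(array([0.4772, 0.0594, 0.0463, 0.052 ]), array([0.479 , 0.0599, 0.0446, 0.0521, 0.9193]), np.float64(0.1042647740981822))
```

View pics/w9.png

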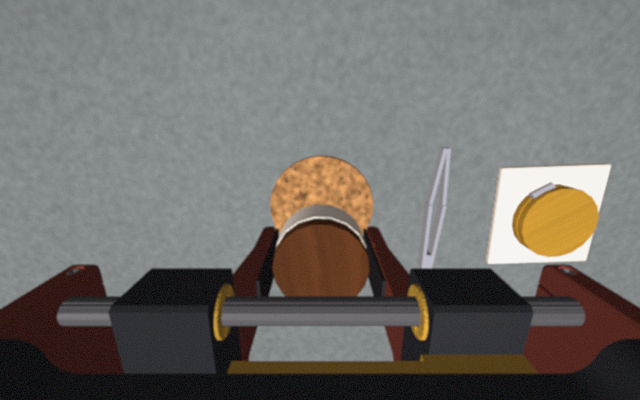

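The held pot lid (321,260) lines up with the coaster (322,195) beneath it. Tweezer and compact look undisturbed. Lowering.

{"method": "move_arm", "body": {"targets": [[-0.02,0.05,0.7,0,-1],[0,0,0.6,0,-1],[0,0,0.3,0,-1],[0,0,0.1,0,-1],[0,0,0,0,-1],[0,0,0,0,-1],[0,0,0,0,-1]]}}

```text
time_s: 19.88
position: [0.4734, 0.0577, 0.0452]
ee_rot: [[1.0, -0.0, 0.002], [-0.0, -1.0, 0.0], [0.002, -0.0, -1.0]]
ft_force: [0.4, 0.3, -1.1]
gripper_width: 0.0533
finger_force: 20.0
```

{"method": "move_arm", "body": {"targets": [[0,0,0.2,0,-1],[0,0,0.1,0,-1],[0,0,0,0,-1],[0,0,0,0,-1],[0,0,0,0,-1]]}}

```text
time_s: 20.3
position: [0.4726, 0.0573, 0.0349]
ee_rot: [[1.0, -0.001, -0.0], [-0.001, -1.0, -0.0], [-0.0, 0.0, -1.0]]
ft_force: [0.1, -0.1, -0.9]
gripper_width: 0.0535
finger_force: 20.0
```

{"method": "move_arm", "body": {"targets": [[0,0,0.03,0,-1],[0,0,0,0,-1],[0,0,0,0,0.7],[0,0,0,0,1],[0,0,0,0,1],[0,0,0,0,1],[0,0,-0.4,0,1],[0,0,-1,0,1],[0,0,-1,0,1],[0,0,-1,0,1],[0,0,-0.6,0,1],[0,0,0,0,1],[0,0,0,0,1]]}}

```text
time_s: 21.38
position: [0.4734, 0.0574, 0.1557]
ee_rot: [[1.0, -0.001, 0.003], [-0.001, -1.0, 0.0], [0.003, -0.0, -1.0]]
ft_force: [-0.2, 0.1, 0.1]
gripper_width: 0.0878
finger_force: 0.0
```

```bash
python3 - <<'E'
from m import *
c=cam('wrist','w10.png'); o=readout.get_obs(); p=o['position'];print(p)
hsv=cv2.cvtColor(c['pixels'],cv2.COLOR_RGB2HSV).astype(int)
E=c['extrinsics'];K=c['K']
m=((hsv[...,1]>90)&((hsv[...,0]<30)|(hsv[...,0]>170))&(hsv[...,2]<140)).astype(np.uint8); 
q=K@(E[:3,:3]@[.4742,.058,.046]+E[:3,3]); u,v=(q[:2]/q[2]).astype(int); print(u,v)
k=np.zeros_like(m);k[v-60:v+60,u-60:u+60]=1;m&=k
m=cv2.morphologyEx(m,cv2.MORPH_OPEN,np.ones((5,5)))
ct=max(cv2.findContours(m,0,1)[0],key=cv2.contourArea)
(a,b),r=cv2.minEnclosingCircle(ct); print(a,b,r,ray(c,a,b,.046), ray(c,a+r,b,.046)-ray(c,a-r,b,.046))
E
```

```text
[0.4726 0.0573 0.1539]
320 199
321.0 201.0 27.51373291015625 [0.4732 0.0572 0.046 ] [-0.     -0.0517  0.    ]
```

View pics/w10.png

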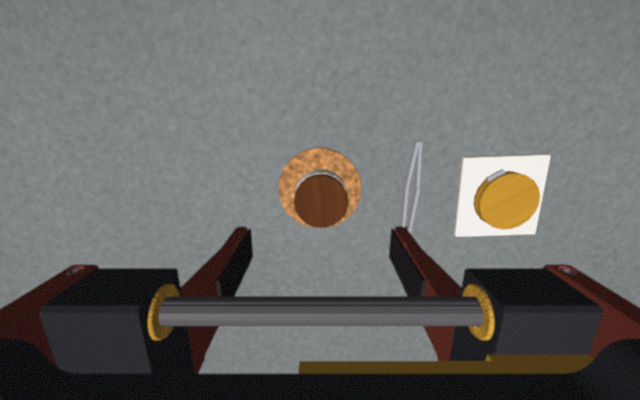

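The pot (321,201) stands on the coaster within about 1 mm of centre. Now the hairpin jar.

{"method": "move_arm", "body": {"targets": [[-0.1,0.99,0,0,1],[-0.1,0.99,0,0,1],[-0.1,0.99,0,0,1],[-0.1,0.99,0,0,1],[-0.1,0.99,0,0,1],[-0.1,0.99,0,0,1],[-0.1,0.99,0,0,1],[-0.1,0.99,0,0,1],[-0.1,0.99,0,0,1],[-0.1,0.99,0,0,1],[-0.1,0.99,0,0,1],[-0.1,0.99,0,0,1],[-0.1,0.99,0,0,1],[0,0,0,0,1],[0,0,0,0,1],[0,0,0,0,1]]}}

```text
time_s: 22.77
position: [0.433, -0.3279, 0.1524]
ee_rot: [[1.0, -0.001, -0.002], [-0.001, -1.0, 0.002], [-0.002, -0.002, -1.0]]
ft_force: [-0.9, -0.7, -0.3]
gripper_width: 0.088
finger_force: 0.0
```

```bash
python3 - <<'E'
from m import *
c=cam('wrist','w11.png'); o=readout.get_obs(); p=o['position'];print(p)
E=c['extrinsics'];K=c['K']
q=K@(E[:3,:3]@[.433,-.33,.048]+E[:3,3]); u,v=(q[:2]/q[2]).astype(int); print(u,v)
print(blob(c,u,v,50,.048,'white'))
E
```

```text
[ 0.4334 -0.3275  0.1529]
323 202
(array([ 0.4324, -0.3295,  0.0396,  0.0403]), array([ 0.4321, -0.3296,  0.0406,  0.0397, 89.9611]), np.float64(0.04844532881168907))
```

View pics/w11.png

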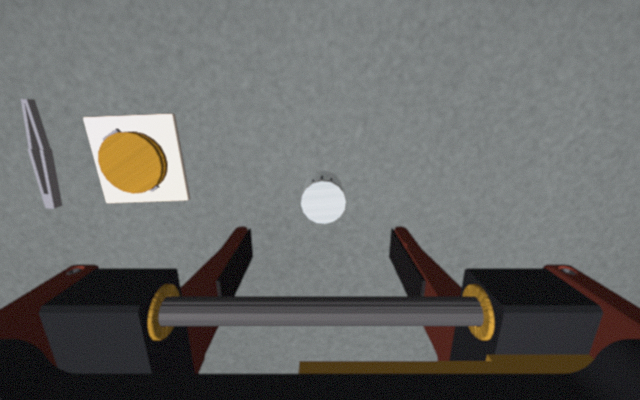

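The jar lid (323,202) is at (0.4324,-0.3295). Descending around it.

{"method": "move_arm", "body": {"targets": [[-0.03,0.06,0.8,0,1],[0,0,0.9,0,1],[0,0,0.9,0,1],[0,0,0.6,0,1],[0,0,0.4,0,1],[0,0,0.15,0,1],[0,0,0,0,1],[0,0,0,0,1],[0,0,0,0,1],[0,0,0,0,1]]}}

```text
time_s: 23.65
position: [0.4333, -0.3311, 0.0433]
ee_rot: [[1.0, -0.001, 0.002], [-0.0, -1.0, -0.002], [0.002, 0.002, -1.0]]
ft_force: [0.1, -0.4, -0.5]
gripper_width: 0.088
finger_force: 0.0
```

{"method": "move_arm", "body": {"targets": [[0,-0.03,0.23,0,0.5],[0,0,0,0,0.3],[0,0,0,0,0.2],[0,0,0,0,0.1],[0,0,0,0,0],[0,0,0,0,-1],[0,0,0,0,-1],[0,0,0,0,-1],[0,0,0,0,-1],[0,0,0,0,-1]], "grip_force": 12}}

```text
time_s: 24.48
position: [0.4327, -0.3297, 0.0347]
ee_rot: [[1.0, -0.001, 0.0], [-0.001, -1.0, -0.0], [0.0, 0.0, -1.0]]
ft_force: [-0.6, 0.1, 0.6]
gripper_width: 0.0419
finger_force: 12.0
```

{"method": "move_arm", "body": {"targets": [[0,0,-0.3,0,-1],[0,0,-0.7,0,-1],[0,0,-0.8,0,-1],[0,0,-0.5,0,-1],[0.08,-0.4,0,0,-1],[0.13,-0.78,0,0,-1],[0.13,-0.78,0,0,-1],[0.13,-0.78,0,0,-1],[0.13,-0.78,0,0,-1],[0.13,-0.78,0,0,-1],[0.13,-0.78,0,0,-1],[0.13,-0.78,0,0,-1],[0.09,-0.5,0,0,-1],[0,0,0,0,-1],[0,0,0,0,-1],[0,0,0,0,-1]]}}

```text
time_s: 25.82
position: [0.4648, -0.1389, 0.1031]
ee_rot: [[1.0, -0.0, -0.001], [-0.0, -1.0, -0.0], [-0.001, 0.0, -1.0]]
ft_force: [0.6, -0.2, -1.4]
gripper_width: 0.0419
finger_force: 12.0
```

```bash
python3 - <<'E'
from m import *
c=cam('wrist','w12.png'); o=readout.get_obs(); p=o['position'];print(p,o['gripper_width'])
E=c['extrinsics'];K=c['K']
q=K@(E[:3,:3]@(p+[0,0,.0133])+E[:3,3]); u,v=(q[:2]/q[2]).astype(int); print(u,v)
print(blob(c,u,v,42,p[2]+.0133,'white'))
E
```

```text
[ 0.4648 -0.1392  0.1032] 0.04160115532089921
321 272
(array([ 0.4665, -0.1386,  0.0355,  0.0416]), array([ 0.4678, -0.1387,  0.04  ,  0.0337, 89.9678]), np.float64(0.11675804858696376))
```

View pics/w12.png

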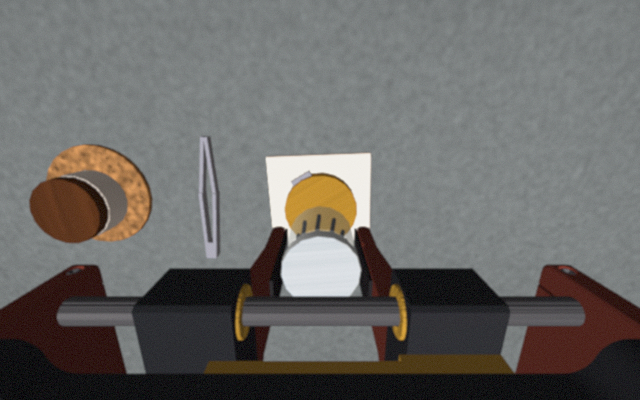

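The jar (lid (321,268)) hangs directly over the compact. Lowering gently.

{"method": "move_arm", "body": {"targets": [[0.02,-0.02,0.5,0,-1],[0,0,0.4,0,-1],[0,0,0.3,0,-1],[0,0,0.1,0,-1],[0,0,0,0,-1],[0,0,0,0,-1],[0,0,0,0,-1],[0,0,0,0,-1]]}}

```text
time_s: 26.53
position: [0.4661, -0.1385, 0.0654]
ee_rot: [[1.0, -0.001, 0.001], [-0.001, -1.0, -0.0], [0.001, 0.0, -1.0]]
ft_force: [-0.0, -0.0, -1.2]
gripper_width: 0.0418
finger_force: 12.0
```

{"method": "move_arm", "body": {"targets": [[-0.02,0,0.17,0,-1],[0,0,0.1,0,-1],[0,0,0.05,0,-1],[0,0,0,0,-1],[0,0,0,0,-1],[0,0,0,0,-1]]}}

```text
time_s: 27.03
position: [0.4651, -0.1382, 0.0549]
ee_rot: [[1.0, -0.001, -0.0], [-0.001, -1.0, 0.0], [-0.0, -0.0, -1.0]]
ft_force: [0.4, 0.2, -0.7]
gripper_width: 0.0421
finger_force: 12.0
```

{"method": "move_arm", "body": {"targets": [[0,0,0.03,0,-1],[0,0,0,0,-1],[0,0,0,0,0.3],[0,0,0,0,0.6],[0,0,0,0,0.6],[0,0,0,0,0.6],[0,0,-0.3,0,0.6],[0,0,-0.8,0,0.6],[0,0,-1,0,0.6],[0,0,-1,0,0.6],[0,0,-1,0,0.6],[0,0,0,0,0.6],[0,0,0,0,0.6],[0,0,0,0,0.6]]}}

```text
time_s: 28.2
position: [0.465, -0.1382, 0.177]
ee_rot: [[1.0, -0.001, -0.0], [-0.001, -1.0, 0.0], [-0.0, -0.0, -1.0]]
ft_force: [0.5, 0.7, -0.9]
gripper_width: 0.07
finger_force: 0.0
```

```bash
python3 - <<'E'
from m import *
c=cam('wrist','w13.png'); o=readout.get_obs(); p=o['position'];print(p,o['gripper_width'])
E=c['extrinsics'];K=c['K']
px=lambda P:(lambda q:(q[:2]/q[2]).astype(int))(K@(E[:3,:3]@np.array(P)+E[:3,3]))
u,v=px([.465,-.1385,.068]); hsv=cv2.cvtColor(c['pixels'],cv2.COLOR_RGB2HSV)
print(u,v,blob(c,u,v,38,.068,'white')); W=world(c); print('lid z',W[v,u])
u,v=px([.4696,-.040,.008]); r=70
w=c['pixels'][v-r:v+r,u-30:u+30].astype(int); b=np.median(w,axis=(0,1))
m=cv2.morphologyEx((np.abs(w-b).sum(2)>70).astype(np.uint8),cv2.MORPH_CLOSE,np.ones((9,9)))
l=cv2.connectedComponentsWithStats(m); i=1+np.argmax(l[2][1:,4]); q=np.argwhere(l[1]==i)
P=np.array([ray(c,x+u-30,y+v-r,.008)[:2] for y,x in q]).astype(np.float32); print('tw',cv2.minAreaRect(P))
s=cam('scene','s13.png')
cv2.imwrite('pics/s13c.png',cv2.resize(s['pixels'][150:350,180:420,::-1],None,fx=3,fy=3,interpolation=3)[:600])
E
```

```text
[ 0.4647 -0.1381  0.176 ] 0.07037209831291001
321 200 (array([ 0.4724, -0.1379,  0.0701,  0.0724]), array([ 0.4725, -0.1382,  0.0712,  0.0579, 89.9448]), np.float64(0.007325055687362251))
lid z [ 0.4661 -0.1385  0.0693]
tw ((0.4543761909008026, -0.04973026365041733), (0.14138473570346832, 0.038110774010419846), 0.5393281579017639)
```

View pics/w13.png

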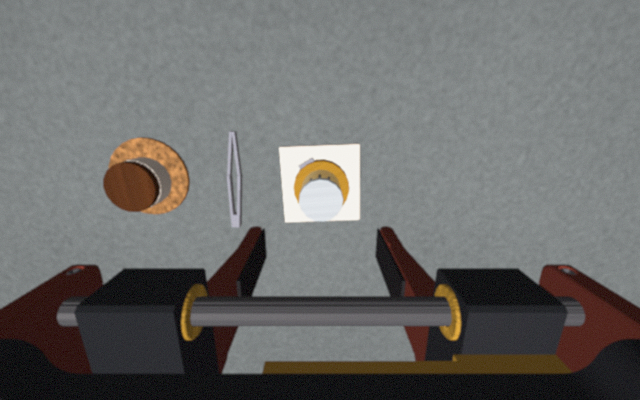

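View pics/s13c.png

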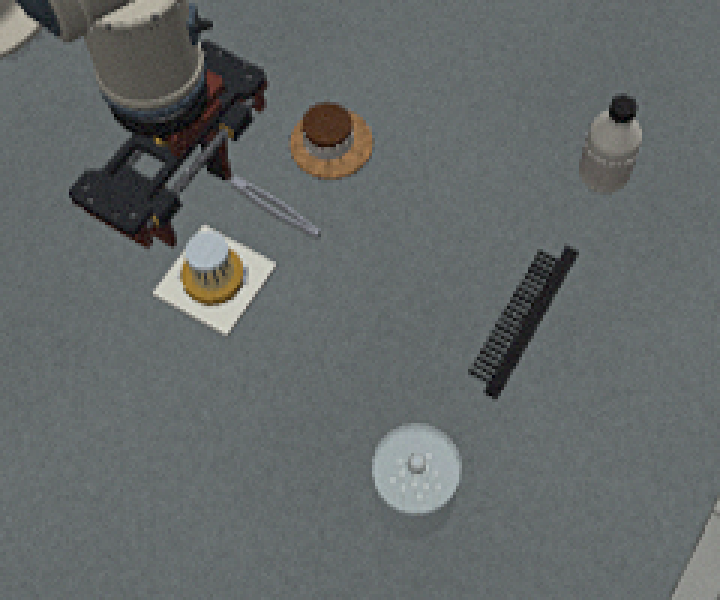

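The jar lid centre (321,200) lands exactly where the ray predicts for the compact's centre. The tweezer runs from (233,131) to (236,226), and the bystanders look untouched. One last number check, then I'll hand in.

```bash
python3 - <<'E'
from m import *
c=dict(np.load('wrist.npz')); a,b=ray(c,233,131,.006),ray(c,236,226,.006); m=(a+b)[:2]/2; d=(a-b)[:2]; L=np.hypot(*d); d/=L
t,k=np.array([.465,-.138]),np.array([.474,.0577])
print(m,L,np.hypot(*(m-t)),np.hypot(*(m-k)),(t-m)@d,(k-m)@d)
if max(np.hypot(*(m-t)),np.hypot(*(m-k)))<.112 and max(abs((t-m)@d),abs((k-m)@d))<.02: print(ctrl.sign_off())
E
```

```text
[ 0.4692 -0.0395] 0.11164345626675054 0.0985461905530862 0.09736183133478493 0.0016462373043676813 -0.0009501424953874396
the job is handed in; nothing more can be done
None
```

The job is done and handed in: compact on the tile with the jar on it, pot on the coaster and tweezer midway and crosswise all measured within about 2 mm, everything is released, and the bystanders look unmoved; the judge's verdict was not returned.

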